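# Put a conservator's bench tools away by kind

### The arm

A 6-joint arm with a two-finger parallel gripper is mounted at the origin on the work surface. World frame = base frame: x ahead of the robot, y to its left, z up, the work surface at z = 0. Lengths are in mm, angles in rad, forces in N, time in s.
With the tool pointing down it reaches from about 275 to 750 mm from the base axis. Payload 10.2 kg.
Tool frame: the origin (TCP) lies on the centre line of the jaws, within the pads' length; the fingertips stand 17 mm ahead of it and the grasp point (between the pads) lies 2 mm behind it (ctrl.tip_extent is the distance from the TCP to the fingertips, in mm); z points along the fingers, y is the line along which they close (so a half turn about z gives the same grasp; the last joint's range is limited). The gripper opens to 85 mm and grips with 20 to 120 N. Pads are 22 mm wide; open, the fingers measure 114 mm over their backs; the gripper's body (76 mm by 85 mm) begins 54 mm behind the grasp point. The pads swing forward as they close: fully open they stand 13 mm farther back than shut.
Start: joints at [0.968, 0.313, 1.498, -0, 1.331, -0.223], TCP at [194.649, 487.589, 248.294] pointing down, gripper open.
Joint ranges: [-2.94, 2.94], [-0.97, 2.17], [0.19, 2.56], [-1.23, 4.37], [0.02, 3.11], [-2.88, 2.88]. Speed limits (rad/s): [2.39, 2.39, 3.01, 3.14, 3.14, 3.14].

### API

Orientations are given as a unit quaternion [w, x, y, z].
In Python, from rig import sensors, capture, ctrl, cut_out, place_of gives the robot as it stands.
- The arm moves only by the shell command python3 -m jog 'ROWS' [FORCE]. ROWS is JSON, a list of rows, each a list of 3 entries, a list of its own where there are three numbers: the shift along the world's x, y, z in mm, then the turn, a rotation vector about the world's x, y, z in degrees, then the closure, from 0 (fully open) to 1 (shut). A call has exactly 8 rows; each row is the pose to reach, as a shift and turn from the pose commanded when the call began; what a row does not reach only later rows make up. A row lasts 1/12 s, in which the tool goes at most 41.7 mm and 7.16 degrees, less where a joint would pass 70% of its speed; a pose out of reach is approached as far as the arm can. A call with a gripper value outside its range is refused whole. The fingers move at their own pace and stop on an object; FORCE is the grip in N (left out, the last holds). Time passes only in rows, so rows that repeat a pose let the fingers close, or fill a call up. It gives the time, the measured TCP pose, the force and the opening at its end, in the units of the state.
- sensors.sense(): the state, without advancing time (a new reading comes with each control period).
- capture(name): name is "scene" or "top" or "wrist"; returns a dict with "color" (384x512x3 uint8, blue, green, red), "z_map" (384x512 float32, mm along the optical axis (not along the pixel's ray), 0 where there is no reading), "camera_matrix" (3x3 intrinsics, pixels), "k1" (the pictures are not rectified: a ray, as slopes to the right and down, at radius r is drawn at 1 + k1 r^2 times it, then the intrinsics apply), "R" (3x3) and "t" (3): a world point X has camera coordinates R X + t. Camera axes: x right, y down, z forward; pixel columns grow to the right and rows downward; lengths in mm; the calibration is good to about 2 mm. A picture is of the moment at which its call begins.
- ctrl.finish_job(): hands the job in, once; it reports no verdict.
Trained networks look in a picture, given as the dict that the camera call returned (one of the last four; its "shot" number tells which), for a name from the list of things; names that differ only in an ending like _2 or _b are one class to them, and where a whole thing is asked for, a point or a joint stands for the part that bears it (a point fixed in the world has none). Each returns a list of dicts, best first, with "p" (0 to 1); they miss things now and then, are a little off and sometimes report something else, mostly with a low value. They report only what shows in the picture. A call takes as long as a camera call.
- cut_out(picture, query): "region" (384x512 bool, what is visible of it) and "box" ([left, top, right, bottom] in pixels, round what is visible of it).
- place_of(picture, query): "centre" ([row, column] in pixels: a listed point, or the origin of a listed thing).
The state is a dict: "time_s": time; "joints": joint angles; "dq": joint speeds; "tau": joint torques, N m; "eef_pos": TCP position; "ee_rot": TCP orientation; "force": force on the tool from outside, world axes, zero at the start; "wrist_torque": the same for the moment, N m; "grip_width": opening from 0.0 (shut) to 1.0 (fully open).
Only numpy, scipy, OpenCV 4.12 (cv2) and the standard library are available. Lean on these libraries where they do the work, as an engineer would, in place of code of your own. Each camera call takes 0.05 s, during which the arm holds its last target. There are 200 camera calls.

### The job

Tidy the picture conservator's table by standing each of the five loose things upright on the floor of its place: the big bottle in the larger bay of the two-bay metal tray and the small bottle in the smaller bay, the two microscope eyepieces in the wooden box, one in each bay, and the steel weight in the round tray. Never tip a bottle over, and leave the mug and the brush where they are.

Things in the scene. Friction and masses are not known exactly. Their poses are not given: they have to be found in the camera images.
- big_bottle: The larger reagent bottle, standing upright: amber glass body 56 mm diameter, straight up to 62 mm height, with a paper label; blue screw cap 36 mm diameter from 68 to 88 mm height. About 200 g. Origin at the centre of its underside, z up.
- small_bottle: The smaller reagent bottle, standing upright: amber glass body 32 mm diameter, straight up to 52 mm height, with a paper label; blue screw cap 24 mm diameter from 58 to 70 mm height. About 60 g. Origin at the centre of its underside, z up.
- eyepiece_a: Microscope eyepiece standing upright: 58 mm tall; bright metal tube at the foot, 32 mm diameter, up to 28 mm height, then a black barrel 40 mm diameter from 26 to 58 mm with a lens on top. About 90 g. Origin at the centre of its underside, z up. The two eyepieces are alike and interchangeable.
- eyepiece_b: Second microscope eyepiece standing upright: 58 mm tall; bright metal tube at the foot, 32 mm diameter, up to 28 mm height, then a black barrel 40 mm diameter from 26 to 58 mm with a lens on top. About 90 g. Origin at the centre of its underside, z up. The two eyepieces are alike and interchangeable.
- weight: Polished steel flattening weight, standing upright: disc 50 mm diameter, 22 mm high, with a plain upright post 20 mm diameter on its centre up to 60 mm height, to grip. About 380 g. Origin at the centre of its underside, z up.
- bottle_tray: Open bare-metal tray with one cross wall that makes a larger and a smaller bay, outside 86 (x) x 142 (y) x 18 mm high, walls 4 mm, floor 3 mm thick. Origin at the centre of its underside, z up. The larger bay, 78 (x) x 78 (y) mm inside, is centred at y = +28 mm in the tray's frame; the smaller bay, 78 (x) x 52 (y) mm inside, at y = -41 mm; both at x = 0. Fixed to the table.
- eyepiece_box: Open low wooden box with one cross wall that makes two equal bays, outside 68 (x) x 131 (y) x 18 mm high, walls 5 mm, floor 5 mm thick. Origin at the centre of its underside, z up. Each bay is 58 x 58 mm inside, centred at x = 0, y = +31.5 mm and y = -31.5 mm in the box's frame. Fixed to the table.
- round_tray: Round dark wooden tray with a low rim, 86 mm outside diameter, 16 mm high, wall 5 mm (76 mm inside diameter), floor 4 mm thick. Origin at the centre of its underside, z up. Fixed to the table.
- mug: Bystander: white ceramic mug, 80 mm diameter, 90 mm high, loose, off to the robot's left. Origin at the centre of its underside. To be left alone.
- brush: Bystander: flat brush, 170 mm long, lying on the table at the robot's right, pointing roughly away from the robot, loose. Origin on its underside, about half way along. To be left alone.

How it is judged:
By the outcome, as a careful person would: the job done as asked, in the order asked, and still so for the second after the job is handed in, with the robot touching nothing.
It also fails if it takes over 115 s, if anything falls off the work surface, if the arm or the gripper's body presses on something with over 40 N, if the wrist force passes 120 N, or if a joint passes its speed limit or range.

## Working session

There is one attempt and no reset: what is moved stays moved. The work goes in short steps, Python scripts to look and compute and a shell command to move; the robot and the scene stay as the last step left them, time stands still between calls to the robot, and variables do not carry over. Pictures are saved under pics/ and viewed, on a budget of 14 in all, crops included, one or two more only if the job needs it, and the job is handed in when it is done.

```bash
ls; mkdir -p pics
cat > h.py <<'E'
import numpy as np, cv2
from rig import sensors, capture, ctrl, cut_out, place_of
def world(p, uv, z=None):
    # uv Nx2 (col,row); z depth array along optical axis
    K=p["camera_matrix"]; uv=np.asarray(uv,float).reshape(-1,1,2)
    s=cv2.undistortPoints(uv,np.array(K,float),np.array([p["k1"],0,0,0,0],float)).reshape(-1,2)
    c=np.c_[s,np.ones(len(s))]*np.asarray(z,float).reshape(-1,1)
    return (c-p["t"])@p["R"]
def onplane(p,uv,h):
    a=world(p,uv,np.full(len(uv),100.)); o=-np.asarray(p["R"]).T@p["t"]
    d=a-o; return o+d*((h-o[2])/d[:,2:3])
def cloud(p,region):
    r,c=np.nonzero(region&(p["z_map"]>0)); return world(p,np.c_[c,r],p["z_map"][r,c])
E
python3 - <<'E'
from h import *
for n in("scene","top"):
    p=capture(n); cv2.imwrite(f"pics/{n}0.png",p["color"]); print(n,p["R"],p["t"],p["camera_matrix"],p["k1"])
    for q in "big_bottle small_bottle eyepiece_a weight bottle_tray eyepiece_box round_tray mug brush".split():
        for d in cut_out(p,q)[:3]:
            if d["p"]<.3: continue
            w=cloud(p,d["region"])
            if len(w)==0: continue
            top=w[w[:,2]>np.percentile(w[:,2],98)-4]
            print(q,round(d["p"],2),[int(x) for x in d["box"]],"topmean",top.mean(0).round(1),"topmid",((top.max(0)+top.min(0))/2).round(1),"mid",((w.max(0)+w.min(0))/2).round(1))
        print("  place",[(round(d["p"],2),np.round(d["centre"],1).tolist(),onplane(p,[d["centre"][::-1]],0).round(0)[0,:2].tolist()) for d in place_of(p,q)[:3] if d["p"]>.3])
print(sensors.sense())
E
```

```text
pics
scene [[ 0.27068805  0.96260061 -0.01131589]
 [ 0.69437467 -0.20337617 -0.69027672]
 [-0.66676217  0.17899219 -0.72345698]] [-155.34643251 -318.81042932 1311.89340694] [[363.05133894   0.         259.99321207]
 [  0.         363.05133894 190.70963748]
 [  0.           0.           1.        ]] -0.04320810647262773
big_bottle 0.65 [238, 155, 262, 190] topmean [440.   9.  90.] topmid [439.    9.   90.3] mid [406.4  14.7  47.2]
  place [(0.8, [182.6, 250.5], [430.0, 13.0]), (0.54, [250.0, 84.7], [540.0, -434.0])]
small_bottle 0.85 [133, 184, 146, 209] topmean [ 436.1 -284.6   72. ] topmid [ 436.  -284.2   72.3] mid [ 438.4 -284.4   40. ]
  place []
eyepiece_a 0.83 [192, 184, 208, 209] topmean [ 469.8 -133.8   60.2] topmid [ 468.9 -133.5   60.7] mid [ 449.7 -132.7   31.9]
eyepiece_a 0.72 [289, 163, 307, 188] topmean [467.1 130.5  60.3] topmid [466.4 130.9  61.1] mid [467.7 130.   33. ]
eyepiece_a 0.51 [330, 149, 345, 172] topmean [440.3 271.6  61.4] topmid [441.  272.5  61.3] mid [426.3 274.4  31.9]
  place [(0.76, [204.8, 199.9], [473.0, -139.0]), (0.5, [181.0, 299.4], [463.0, 147.
[... 3377 characters left out ...]
, 397.8], [536.0, -446.0])]
{'time_s': 1.9, 'joints': array([ 9.67597232e-01,  3.12879187e-01,  1.49769578e+00,  1.46363856e-07,
        1.33103436e+00, -2.23400926e-01]), 'dq': array([-0.00161593, -0.00111003, -0.00172275, -0.00110891,  0.00042771,
       -0.00135919]), 'tau': array([ 4.23556145e-06, -4.12164652e+01, -2.59898257e+01, -2.01989174e-04,
        5.46839619e-04,  3.42535668e-05]), 'eef_pos': array([194.64572441, 487.58233881, 248.30641966]), 'ee_rot': array([-3.41483903e-06,  1.88759812e-01,  9.82023286e-01, -7.60947831e-06]), 'force': array([-0.14551587,  0.48701041, -0.53724147]), 'wrist_torque': array([ 0.04393682, -0.06433805,  0.00141287]), 'grip_width': 0.9994440521372275}
```

Run:
```python
import cv2
a=cv2.imread("pics/scene0.png")[110:300,50:430]; b=cv2.imread("pics/top0.png")[110:250,80:430]
cv2.imwrite("pics/s1.png",cv2.resize(a,(800,400),interpolation=cv2.INTER_CUBIC)); cv2.imwrite("pics/t1.png",cv2.resize(b,(800,320),interpolation=cv2.INTER_CUBIC))
```

```text
(no output)
```

View pics/s1.png

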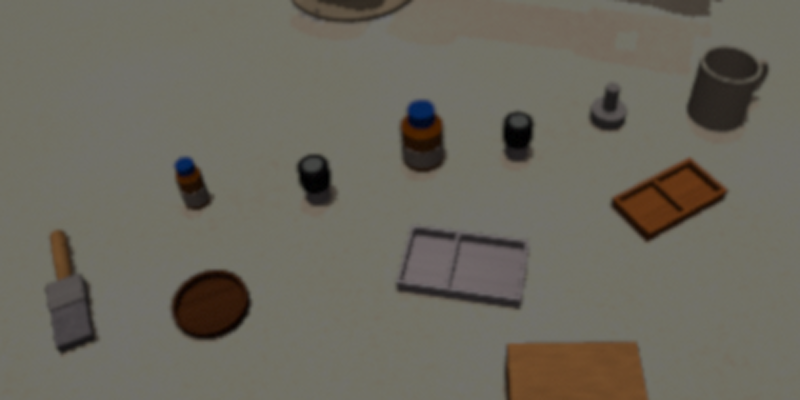

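View pics/t1.png

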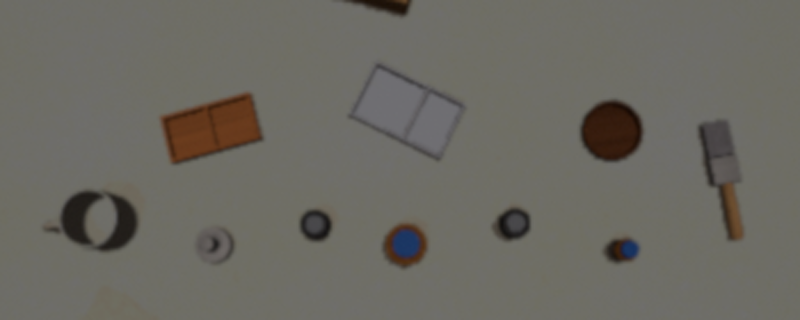

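Run:
```python
from h import *
for n in("top","scene"):
    p=capture(n)
    for q,h in(("bottle_tray",9),("eyepiece_box",9),("round_tray",9)):
        m=cut_out(p,q)[0]["region"].astype(np.uint8)
        c=max(cv2.findContours(m,0,1)[0],key=len)[:,0].astype(float)
        w=onplane(p,c,h)[:,:2].astype(np.float32); (ct,sz,a)=cv2.minAreaRect(w)
        print(n,q,np.round(ct,1),np.round(sz,1),round(a,1), "moment yaw",)
        r,cc=np.nonzero(m); w=onplane(p,np.c_[cc,r],h)[:,:2]; C=np.cov(w.T); e,v=np.linalg.eigh(C); print("   mean",w.mean(0).round(1),"long axis deg",np.degrees(np.arctan2(v[1,1],v[0,1])).round(1))
    for q,h in(("big_bottle",88),("small_bottle",70)): # blue cap
        hsv=cv2.cvtColor(p["color"],cv2.COLOR_BGR2HSV); b=(hsv[...,0]>100)&(hsv[...,0]<130)&(hsv[...,1]>120)
        k=cv2.dilate(cut_out(p,q)[0]["region"].astype(np.uint8),np.ones((9,9)))>0
        r,cc=np.nonzero(b&k); print(q,len(r),onplane(p,np.c_[cc,r],h)[:,:2].mean(0) if len(r) else None)
```

```text
top bottle_tray [629.1  10.8] [146.6  91.8] 63.8 moment yaw
   mean [628.6  10.1] long axis deg 64.2
top eyepiece_box [602.5 286.5] [ 74.8 137. ] 16.1 moment yaw
   mean [602.5 287.3] long axis deg 106.9
top round_tray [ 601.7 -279. ] [81.6 85.5] 88.9 moment yaw
   mean [ 601.9 -278.9] long axis deg 148.6
big_bottle 97 [438.73417614  10.58659254]
small_bottle 37 [ 433.29173172 -283.52638436]
scene bottle_tray [628.6  10. ] [144.8 103.5] 65.5 moment yaw
   mean [629.9  10.2] long axis deg 64.2
scene eyepiece_box [600.4 288.5] [ 80.7 146.3] 15.1 moment yaw
   mean [601.7 285.9] long axis deg 107.4
scene round_tray [ 600.6 -278.8] [86.9 97.1] 87.9 moment yaw
   mean [ 602.3 -278.9] long axis deg -175.0
big_bottle 125 [446.34401133   8.66261866]
small_bottle 53 [ 437.48964425 -284.53801063]
```

```bash
python3 -m jog '[[[17,-34,-7],[0,0,-6.7],0],[[34,-68,-14],[0,0,-13.4],0],[[51,-102,-21],[0,0,-20.1],0],[[68,-136,-28],[0,0,-26.8],0],[[85,-170,-35],[0,0,-33.5],0],[[102,-204,-42],[0,0,-40.2],0],[[119,-238,-49],[0,0,-46.9],0],[[136,-272,-56],[0,0,-53.6],0]]' 40
python3 -m jog '[[[18,-34,-7],[0,0,-6.7],0],[[36,-68,-14],[0,0,-13.4],0],[[54,-102,-21],[0,0,-20.1],0],[[72,-136,-28],[0,0,-26.8],0],[[90,-170,-35],[0,0,-33.5],0],[[108.4,-205.6,-42],[0,0,-40.6],0],[[108.4,-205.6,-42],[0,0,-40.6],0],[[108.4,-205.6,-42],[0,0,-40.6],0]]'
cat > look.py <<'E'
from h import *
import sys
p=capture("wrist"); cv2.imwrite(f"pics/{sys.argv[1]}.png",p["color"])
for q in sys.argv[2:]:
    for d in cut_out(p,q)[:3]:
        if d["p"]<.3: continue
        w=cloud(p,d["region"])
        if len(w)==0: continue
        t=w[w[:,2]>np.percentile(w[:,2],98)-4]; print(q,round(d["p"],2),[int(x) for x in d["box"]],"topmid",((t.max(0)+t.min(0))/2).round(1),"ext",np.ptp(t,axis=0).round(),"mean",t.mean(0).round(1))
print(sensors.sense()["eef_pos"].round(1))
E
python3 look.py w1 big_bottle bottle_tray
```

```text
time_s: 3.17
eef_pos: [331.0, 213.9, 192.2]
ee_rot: [0.0, 0.613, 0.79, 0.0]
force: [1.5, 0.3, 0.1]
grip_width: 1.001
time_s: 3.83
eef_pos: [439.3, 8.6, 149.9]
ee_rot: [-0.0, 0.849, 0.529, -0.0]
force: [-0.7, 0.7, 0.4]
grip_width: 1.001
big_bottle 0.69 [224, 155, 296, 242] topmid [439.9   8.5  87.8] ext [35. 35.  5.] mean [440.2   8.8  88.2]
bottle_tray 0.7 [398, 0, 512, 177] topmid [622.6   5.1  17.7] ext [124. 160.   6.] mean [613.5  -2.6  17.5]
[438.7  10.9 150.5]
```

```bash
python3 -m jog '[[[0.5,-0.5,-15],[0,0,0],0],[[0.5,-0.5,-35],[0,0,0],0],[[0.5,-0.5,-60],[0,0,0],0],[[0.5,-0.5,-80],[0,0,0],0],[[0.5,-0.5,-95],[0,0,0],0],[[0.5,-0.5,-104],[0,0,0],0],[[0.5,-0.5,-106],[0,0,0],0],[[0.5,-0.5,-106],[0,0,0],0]]'
python3 -m jog '[[[0,0,0],[0,0,0],0.2],[[0,0,0],[0,0,0],0.3],[[0,0,0],[0,0,0],0.5],[[0,0,0],[0,0,0],0.7],[[0,0,0],[0,0,0],1],[[0,0,0],[0,0,0],1],[[0,0,0],[0,0,0],1],[[0,0,0],[0,0,0],1]]' 40
python3 look.py w2
```

```text
time_s: 4.65
eef_pos: [439.5, 10.0, 44.5]
ee_rot: [-0.0, 0.848, 0.531, -0.0]
force: [0.4, -0.5, 0.6]
grip_width: 0.999
time_s: 5.32
eef_pos: [440.0, 9.5, 45.3]
ee_rot: [0.001, 0.848, 0.53, 0.001]
force: [-1.0, 1.4, 6.4]
grip_width: 0.645
[440.    9.5  45.3]
```

View pics/w2.png

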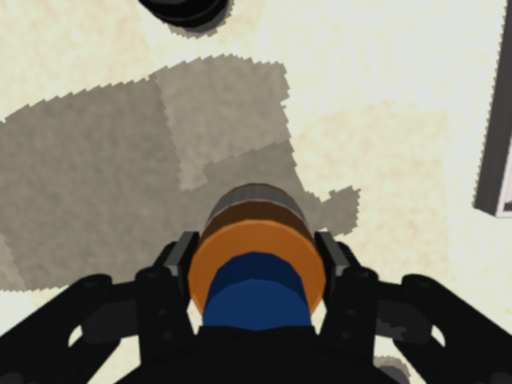

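```bash
python3 -m jog '[[[0,0,4],[0,0,0],1],[[0,0,14],[0,0,0],1],[[0,0,28],[0,0,0],1],[[6,1,42],[0,0,0],1],[[18,2.5,50],[0,0,0],1],[[36,4.5,50],[0,0,0],1],[[58,7.5,50],[0,0,0],1],[[82,10.5,50],[0,0,0],1]]'
python3 -m jog '[[[24,3,0],[0,0,0],1],[[48,6,0],[0,0,0],1],[[70,9,0],[0,0,0],1],[[90,11.5,0],[0,0,0],1],[[106,13.5,0],[0,0,0],1],[[115,15,0],[0,0,0],1],[[119.5,15.5,0],[0,0,0],1],[[119.5,15.5,0],[0,0,0],1]]'
python3 look.py w3 bottle_tray big_bottle
```

```text
time_s: 6.03
eef_pos: [522.1, 20.2, 94.8]
ee_rot: [0.0, 0.848, 0.53, -0.0]
force: [0.8, -0.3, -2.0]
grip_width: 0.647
time_s: 6.7
eef_pos: [641.3, 35.5, 94.1]
ee_rot: [-0.0, 0.848, 0.53, -0.0]
force: [0.5, -0.0, -2.4]
grip_width: 0.644
bottle_tray 0.98 [195, 145, 321, 325] topmid [649.4  10.7  49.7] ext [ 99. 157.  70.] mean [654.   53.7  18. ]
big_bottle 0.69 [188, 183, 326, 330] topmid [642.4  39.8 143.2] ext [32. 25. 19.] mean [644.6  42.  136.8]
[640.4  35.4  94.3]
```

View pics/w3.png

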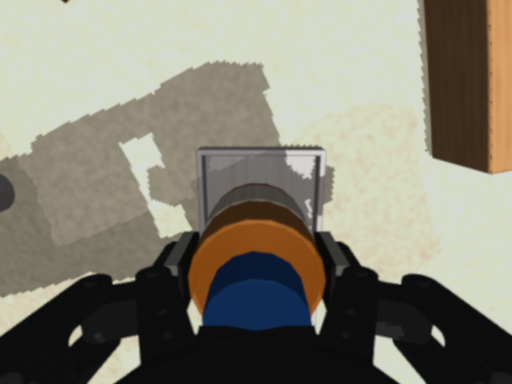

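```bash
cat > rim.py <<'E'
from h import *
p=capture("wrist")
pts=[[198,150],[325,150]]
w=onplane(p,pts,18); print(w.round(1), np.linalg.norm(w[0]-w[1]))
u=np.array([np.cos(np.radians(64.2)),np.sin(np.radians(64.2))]); v=np.array([u[1],-u[0]])
t=sensors.sense()["eef_pos"][:2]; print([((x[:2]-t)@v,(x[:2]-t)@u) for x in w])
E
python3 rim.py
```

```text
[[623.6  88.2  18. ]
 [698.4  51.7  18. ]] 83.2662423261521
[(np.float64(-38.18506656981286), np.float64(40.20100950114592)), (np.float64(45.08055533523352), np.float64(39.879575396947104))]
```

```bash
python3 -m jog '[[[0.5,-1,-6],[0,0,0],1],[[1.5,-2.5,-16],[0,0,0],1],[[1.5,-2.5,-26],[0,0,0],1],[[1.5,-2.5,-34],[0,0,0],1],[[1.5,-2.5,-40],[0,0,0],1],[[1.5,-2.5,-44],[0,0,0],1],[[1.5,-2.5,-45.5],[0,0,0],1],[[1.5,-2.5,-45.5],[0,0,0],1]]'
python3 -m jog '[[[0,0,0],[0,0,0],0.3],[[0,0,0],[0,0,0],0.25],[[0,0,0],[0,0,0],0.2],[[0,0,0],[0,0,0],0.1],[[0,0,0],[0,0,0],0.05],[[0,0,0],[0,0,0],0],[[0,0,0],[0,0,0],0],[[0,0,0],[0,0,0],0]]'
python3 -m jog '[[[0,0,6],[0,0,0],0],[[0,0,18],[0,0,0],0],[[0,0,34],[0,0,0],0],[[0,0,55],[0,0,0],0],[[0,0,75],[0,0,0],0],[[0,0,90],[0,0,0],0],[[0,0,98],[0,0,0],0],[[0,0,100],[0,0,0],0]]'
python3 look.py w4 big_bottle bottle_tray
python3 - <<'E'
from h import *
p=capture("top"); d=cut_out(p,"big_bottle")[0]; w=cloud(p,d["region"]);print(d["p"],w[w[:,2]>80].mean(0), w[:,2].max())
E
```

```text
time_s: 7.57
eef_pos: [642.6, 33.0, 48.8]
ee_rot: [0.0, 0.848, 0.53, 0.0]
force: [0.1, 0.3, -2.5]
grip_width: 0.649
time_s: 8.23
eef_pos: [642.6, 33.0, 48.8]
ee_rot: [0.0, 0.848, 0.53, 0.0]
force: [-0.3, -0.5, 0.5]
grip_width: 1.003
time_s: 8.9
eef_pos: [643.2, 33.0, 151.2]
ee_rot: [0.001, 0.848, 0.53, 0.001]
force: [-0.5, 0.2, 0.5]
grip_width: 1.0
big_bottle 0.77 [218, 157, 293, 244] topmid [642.4  31.8  90.9] ext [35. 36.  5.] mean [642.5  32.4  91.2]
bottle_tray 0.79 [205, 136, 305, 290] topmid [630.6   7.3  53.2] ext [139. 164.  76.] mean [632.6  10.8  18.4]
[642.2  33.  148.1]Traceback (most recent call last):
  File "<stdin>", line 2, in <module>
IndexError: list index out of range
```

View pics/w4.png

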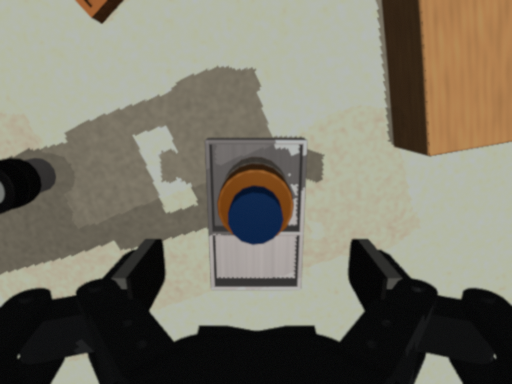

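```bash
python3 -m jog '[[[-8,-12,0],[0,0,0],0],[[-24,-36,0],[0,0,0],0],[[-42,-64,0],[0,0,0],0],[[-60,-92,0],[0,0,0],0],[[-78,-120,0],[0,0,0],0],[[-96,-148,0],[0,0,0],0],[[-114,-176,0],[0,0,0],0],[[-132,-204,0],[0,0,0],0]]'
python3 -m jog '[[[-18,-28,0],[0,0,0],0],[[-36,-56,0],[0,0,0],0],[[-52,-80,0],[0,0,0],0],[[-66,-100,0],[0,0,0],0],[[-74,-111,0],[0,0,0],0],[[-76,-113,0],[0,0,0],0],[[-76,-113,0],[0,0,0],0],[[-76,-113,0],[0,0,0],0]]'
python3 look.py w5 small_bottle
```

```text
time_s: 9.82
eef_pos: [509.2, -172.0, 148.1]
ee_rot: [-0.001, 0.848, 0.53, -0.0]
force: [1.1, -0.9, -0.4]
grip_width: 1.001
time_s: 10.48
eef_pos: [434.8, -283.3, 148.5]
ee_rot: [-0.0, 0.848, 0.53, 0.0]
force: [0.5, -0.1, -0.2]
grip_width: 1.002
small_bottle 0.6 [237, 176, 278, 231] topmid [ 434.4 -287.8   69.7] ext [23. 23.  5.] mean [ 434.7 -287.4   70.2]
[ 435.1 -283.1  148.6]
```

```bash
python3 -m jog '[[[-0.5,-2.5,-15],[0,0,0],0],[[-0.5,-2.5,-35],[0,0,0],0],[[-0.5,-2.5,-60],[0,0,0],0],[[-0.5,-2.5,-80],[0,0,0],0],[[-0.5,-2.5,-95],[0,0,0],0],[[-0.5,-2.5,-104],[0,0,0],0],[[-0.5,-2.5,-107.5],[0,0,0],0],[[-0.5,-2.5,-107.5],[0,0,0],0]]'
python3 -m jog '[[[0,0,0],[0,0,0],0.2],[[0,0,0],[0,0,0],0.35],[[0,0,0],[0,0,0],0.5],[[0,0,0],[0,0,0],0.6],[[0,0,0],[0,0,0],0.7],[[0,0,0],[0,0,0],1],[[0,0,0],[0,0,0],1],[[0,0,0],[0,0,0],1]]' 30
python3 -m jog '[[[0,0,0],[0,0,0],1],[[0,0,4],[0,0,0],1],[[0,0,14],[0,0,0],1],[[0,0,28],[0,0,0],1],[[0,0,42],[0,0,0],1],[[0,0,52],[0,0,0],1],[[0,0,56],[0,0,0],1],[[0,0,56],[0,0,0],1]]'
python3 look.py w6 small_bottle
```

```text
time_s: 11.25
eef_pos: [434.3, -286.1, 41.0]
ee_rot: [-0.0, 0.848, 0.531, -0.0]
force: [-0.4, -0.1, -0.6]
grip_width: 0.996
time_s: 11.92
eef_pos: [434.2, -286.7, 41.9]
ee_rot: [0.0, 0.848, 0.53, 0.0]
force: [-1.2, 0.5, 5.6]
grip_width: 0.361
time_s: 12.58
eef_pos: [434.3, -286.8, 98.3]
ee_rot: [0.001, 0.848, 0.53, 0.0]
force: [-0.3, 0.2, -0.2]
grip_width: 0.366
small_bottle 0.68 [219, 206, 295, 327] topmid [ 433.8 -288.2  126.1] ext [24. 24.  5.] mean [ 434.4 -286.9  126.5]
[ 433.9 -286.3   96.9]
```

View pics/w6.png

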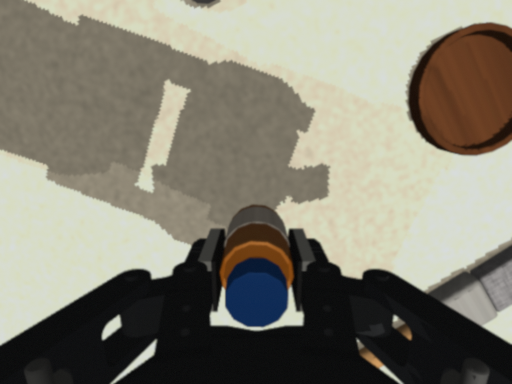

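```bash
python3 -m jog '[[[5,7.5,0],[0,0,0],1],[[16,23,0],[0,0,0],1],[[32,46.5,0],[0,0,0],1],[[49,71,0],[0,0,0],1],[[66,95.5,0],[0,0,0],1],[[83,120,0],[0,0,0],1],[[100,145,0],[0,0,0],1],[[117,170,0],[0,0,0],1]]'
python3 -m jog '[[[16,23,0],[0,0,0],1],[[31,45,0],[0,0,0],1],[[44,64,0],[0,0,0],1],[[54,78,0],[0,0,0],1],[[60,86.5,0],[0,0,0],1],[[61.5,88.5,0],[0,0,0],1],[[61.5,88.5,0],[0,0,0],1],[[61.5,88.5,0],[0,0,0],1]]'
python3 look.py w7 bottle_tray
```

```text
time_s: 13.35
eef_pos: [551.6, -114.4, 96.6]
ee_rot: [-0.001, 0.848, 0.53, -0.0]
force: [0.2, 0.0, 0.0]
grip_width: 0.367
time_s: 14.02
eef_pos: [612.1, -28.5, 97.0]
ee_rot: [-0.0, 0.848, 0.53, -0.0]
force: [-0.6, -0.6, -0.7]
grip_width: 0.368
bottle_tray 0.96 [190, 34, 329, 239] topmid [632.4   9.6  55.7] ext [135. 157.  81.] mean [638.1  22.7  19.2]
[612.2 -28.9  97.3]
```

View pics/w7.png

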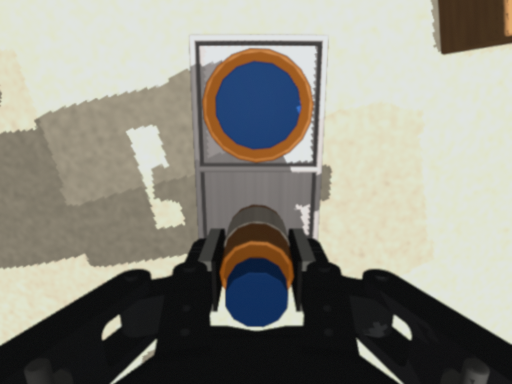

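```bash
sed -i 's/^pts=.*/pts=[[258,168],[258,38],[193,100],[325,100]]/' rim.py; python3 rim.py
```

```text
[[625.2  -4.6  18. ]
 [660.8  68.1  18. ]
 [607.3  53.4  18. ]
 [683.2  16.3  18. ]] 80.90177968289974
[(np.float64(1.1914812163114643), np.float64(27.45518700097124)), (np.float64(1.523159262131486), np.float64(108.3562867804821)), (np.float64(-40.251136931149695), np.float64(71.90444959739261)), (np.float64(44.26720163929163), np.float64(71.46654195156792))]
```

```bash
python3 -m jog '[[[0.5,-0.5,-6],[0,0,0],1],[[0.5,-1,-16],[0,0,0],1],[[0.5,-1,-27],[0,0,0],1],[[0.5,-1,-37],[0,0,0],1],[[0.5,-1,-45],[0,0,0],1],[[0.5,-1,-50],[0,0,0],1],[[0.5,-1,-52],[0,0,0],1],[[0.5,-1,-52],[0,0,0],1]]'
python3 -m jog '[[[0,0,0],[0,0,0],0.55],[[0,0,0],[0,0,0],0.5],[[0,0,0],[0,0,0],0.4],[[0,0,0],[0,0,0],0.3],[[0,0,0],[0,0,0],0.2],[[0,0,0],[0,0,0],0.1],[[0,0,0],[0,0,0],0],[[0,0,0],[0,0,0],0]]'
python3 -m jog '[[[0,0,6],[0,0,0],0],[[0,0,18],[0,0,0],0],[[0,0,34],[0,0,0],0],[[0,0,55],[0,0,0],0],[[0,0,75],[0,0,0],0],[[0,0,90],[0,0,0],0],[[0,0,100],[0,0,0],0],[[0,0,104],[0,0,0],0]]'
python3 look.py w8 big_bottle small_bottle
```

```text
time_s: 14.83
eef_pos: [613.0, -28.9, 45.1]
ee_rot: [-0.0, 0.848, 0.53, -0.0]
force: [0.6, 0.1, -1.0]
grip_width: 0.361
time_s: 15.5
eef_pos: [613.0, -29.0, 45.3]
ee_rot: [-0.0, 0.848, 0.53, -0.0]
force: [-0.0, 1.5, -0.3]
grip_width: 0.998
time_s: 16.17
eef_pos: [613.6, -29.1, 151.7]
ee_rot: [0.001, 0.848, 0.53, 0.001]
force: [0.7, 0.1, 0.6]
grip_width: 0.999
big_bottle 0.96 [214, 65, 299, 147] topmid [642.1  31.5  91.3] ext [35. 35.  5.] mean [642.3  31.8  91.2]
small_bottle 0.56 [233, 173, 275, 226] topmid [613.2 -30.1  72.8] ext [22. 23.  5.] mean [613.1 -29.5  73.2]
[612.8 -29.  149. ]
```

View pics/w8.png

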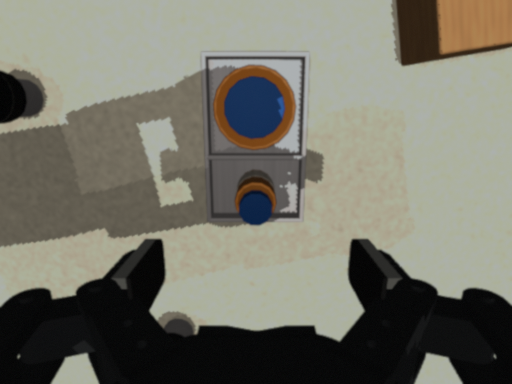

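```bash
python3 -m jog '[[[-8,-6,0],[0,0,4],0],[[-30,-21,0],[0,0,10],0],[[-54,-39,0],[0,0,17],0],[[-80,-57,0],[0,0,24],0],[[-104,-74,0],[0,0,31],0],[[-126,-90,0],[0,0,38],0],[[-140,-100,0],[0,0,42.8],0],[[-145.5,-104,0],[0,0,42.8],0]]'
python3 -m jog '[[[0,0,-8],[0,0,0],0],[[0,0,-14],[0,0,0],0],[[0,0,-14],[0,0,0],0],[[0,0,-14],[0,0,0],0],[[0,0,-14],[0,0,0],0],[[0,0,-14],[0,0,0],0],[[0,0,-14],[0,0,0],0],[[0,0,-14],[0,0,0],0]]'
python3 look.py w9 eyepiece_a
```

```text
time_s: 16.98
eef_pos: [465.7, -133.8, 148.5]
ee_rot: [-0.001, 0.595, 0.803, -0.0]
force: [-0.4, -0.3, -0.2]
grip_width: 1.001
time_s: 17.65
eef_pos: [467.7, -132.9, 135.4]
ee_rot: [0.0, 0.596, 0.803, 0.0]
force: [-0.5, 0.5, 0.9]
grip_width: 1.004
eyepiece_a 0.71 [229, 174, 286, 237] topmid [ 468.9 -137.1   58.5] ext [39. 39.  5.] mean [ 468.7 -136.5   58.3]
[ 467.6 -133.   135.4]
```

```bash
python3 -m jog '[[[0.5,-1,-12],[0,0,0],0],[[0.5,-2,-30],[0,0,0],0],[[0.5,-2,-50],[0,0,0],0],[[0.5,-2,-68],[0,0,0],0],[[0.5,-2,-82],[0,0,0],0],[[0.5,-2,-91],[0,0,0],0],[[0.5,-2,-93.5],[0,0,0],0],[[0.5,-2,-93.5],[0,0,0],0]]'
python3 -m jog '[[[0,0,0],[0,0,0],0.2],[[0,0,0],[0,0,0],0.35],[[0,0,0],[0,0,0],0.45],[[0,0,0],[0,0,0],0.55],[[0,0,0],[0,0,0],0.7],[[0,0,0],[0,0,0],1],[[0,0,0],[0,0,0],1],[[0,0,0],[0,0,0],1]]' 40
python3 -m jog '[[[0,0,0],[0,0,0],1],[[0,0,5],[0,0,0],1],[[0,0,18],[0,0,0],1],[[0,0,36],[0,0,0],1],[[0,0,56],[0,0,0],1],[[0,0,76],[0,0,0],1],[[0,0,92],[0,0,0],1],[[0,0,98],[0,0,0],1]]'
python3 look.py w10 eyepiece_a
```

```text
time_s: 18.42
eef_pos: [468.0, -135.0, 41.6]
ee_rot: [-0.0, 0.596, 0.803, -0.0]
force: [-0.0, 0.2, -0.1]
grip_width: 0.998
time_s: 19.08
eef_pos: [468.3, -135.2, 42.5]
ee_rot: [0.001, 0.596, 0.803, 0.0]
force: [-1.8, 0.2, 5.9]
grip_width: 0.459
time_s: 19.75
eef_pos: [468.8, -135.3, 142.2]
ee_rot: [0.002, 0.596, 0.803, 0.0]
force: [0.6, -1.0, -0.6]
grip_width: 0.459
eyepiece_a 0.89 [209, 203, 302, 322] topmid [ 469.5 -137.5  158. ] ext [39. 40.  5.] mean [ 469.  -136.1  158. ]
[ 468.3 -135.2  140.6]
```

View pics/w10.png

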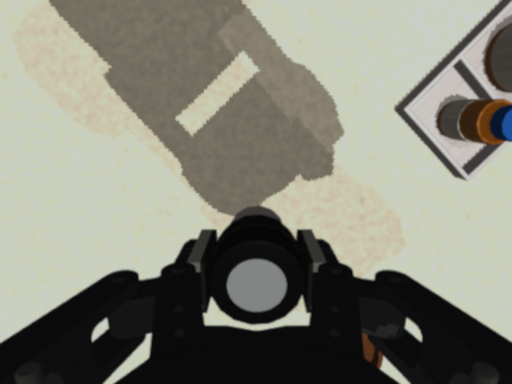

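```bash
python3 -m jog '[[[3,11,0],[0,0,0],1],[[9,33,0],[0,0,0],1],[[18,66,0],[0,0,0],1],[[27.5,100,0],[0,0,0],1],[[37,134,0],[0,0,0],1],[[46.5,168,0],[0,0,0],1],[[56,202,0],[0,0,0],1],[[65.5,236,0],[0,0,0],1]]'
python3 -m jog '[[[9.5,34,0],[0,0,0],1],[[19,68,0],[0,0,0],1],[[28,102,0],[0,0,0],1],[[37,134,0],[0,0,0],1],[[45,162,0],[0,0,0],1],[[52,188,-10],[0,0,0],1],[[57,206,-24],[0,0,0],1],[[59,213,-36],[0,0,0],1]]'
python3 -m jog '[[[0,1,-8],[0,0,0],1],[[0,2,-10],[0,0,0],1],[[0,2,-10],[0,0,0],1],[[0,2,-10],[0,0,0],1],[[0,2,-10],[0,0,0],1],[[0,2,-10],[0,0,0],1],[[0,2,-10],[0,0,0],1],[[0,2,-10],[0,0,0],1]]'
python3 look.py w11 eyepiece_box
```

```text
time_s: 20.52
eef_pos: [532.9, 103.6, 138.4]
ee_rot: [-0.001, 0.596, 0.803, -0.001]
force: [0.5, -1.0, -1.8]
grip_width: 0.46
time_s: 21.18
eef_pos: [591.4, 317.0, 101.0]
ee_rot: [-0.001, 0.595, 0.804, -0.001]
force: [0.2, -0.7, -0.7]
grip_width: 0.46
time_s: 21.85
eef_pos: [592.7, 315.8, 94.2]
ee_rot: [0.0, 0.596, 0.803, 0.0]
force: [0.1, 0.1, -0.9]
grip_width: 0.452
eyepiece_box 0.8 [209, 158, 311, 328] topmid [602.2 286.   62.4] ext [ 98. 140.  94.] mean [596.6 306.   18.5]
[592.6 315.9  94. ]
```

View pics/w11.png

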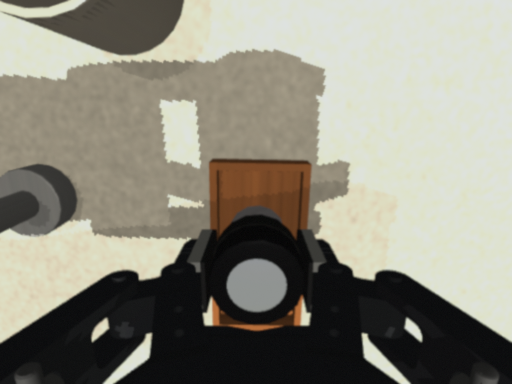

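```bash
sed -i 's/^pts=.*/pts=[[210,161],[310,161]]/; s/64.2/107/g' rim.py; python3 rim.py
```

```text
[[553.7 338.5  18. ]
 [616.9 357.6  18. ]] 65.99187686884336
[(np.float64(-30.542519277417377), np.float64(32.95705969199657)), (np.float64(35.44881005402591), np.float64(32.6882368105745))]
```

```bash
python3 -m jog '[[[0.5,-0.5,-5],[0,0,0],1],[[1.3,-0.7,-14],[0,0,0],1],[[1.3,-0.7,-24],[0,0,0],1],[[1.3,-0.7,-33],[0,0,0],1],[[1.3,-0.7,-40],[0,0,0],1],[[1.3,-0.7,-44],[0,0,0],1],[[1.3,-0.7,-46],[0,0,0],1],[[1.3,-0.7,-46],[0,0,0],1]]'
python3 -m jog '[[[0,0,0],[0,0,0],0.48],[[0,0,0],[0,0,0],0.42],[[0,0,0],[0,0,0],0.35],[[0,0,0],[0,0,0],0.25],[[0,0,0],[0,0,0],0.15],[[0,0,0],[0,0,0],0.05],[[0,0,0],[0,0,0],0],[[0,0,0],[0,0,0],0]]'
python3 -m jog '[[[0,0,6],[0,0,0],0],[[0,0,18],[0,0,0],0],[[0,0,34],[0,0,0],0],[[0,0,52],[0,0,0],0],[[0,0,70],[0,0,0],0],[[0,0,80],[0,0,0],0],[[0,0,87],[0,0,0],0],[[0,0,87],[0,0,0],0]]'
python3 look.py w12 eyepiece_a
python3 -m jog '[[[-5,-8,0],[0,0,0],0],[[-18,-26,0],[0,0,0],0],[[-36,-52,0],[0,0,0],0],[[-56,-80,0],[0,0,0],0],[[-74,-106,0],[0,0,0],0],[[-92,-132,0],[0,0,0],0],[[-110,-158,0],[0,0,0],0],[[-122,-175,0],[0,0,0],0]]'
python3 -m jog '[[[-5,-8,0],[0,0,0],0],[[-7,-10,0],[0,0,0],0],[[-7,-10,0],[0,0,0],0],[[-7,-10,0],[0,0,0],0],[[-7,-10,0],[0,0,0],0],[[-7,-10,0],[0,0,0],0],[[-7,-10,0],[0,0,0],0],[[-7,-10,0],[0,0,0],0]]'
python3 look.py w13 eyepiece_a
```

```text
time_s: 22.67
eef_pos: [593.8, 315.4, 47.8]
ee_rot: [-0.0, 0.596, 0.803, -0.0]
force: [0.1, -0.3, -0.7]
grip_width: 0.461
time_s: 23.33
eef_pos: [593.9, 315.3, 47.8]
ee_rot: [-0.0, 0.596, 0.803, 0.0]
force: [-0.3, 0.1, -0.1]
grip_width: 0.997
time_s: 24.0
eef_pos: [594.4, 315.5, 136.6]
ee_rot: [0.001, 0.596, 0.803, 0.001]
force: [0.3, 0.7, 0.8]
grip_width: 0.994
eyepiece_a 0.95 [226, 173, 283, 237] topmid [594.4 313.5  63.4] ext [39. 39.  5.] mean [594.2 314.1  63.3]
eyepiece_a 0.89 [50, 352, 81, 382] topmid [541.4 289.  188.4] ext [6. 9. 6.] mean [541.  289.6 187.5]
[593.6 315.2 134.3]
time_s: 24.77
eef_pos: [469.7, 138.6, 133.8]
ee_rot: [-0.001, 0.596, 0.803, -0.001]
force: [0.7, -0.2, -0.3]
grip_width: 0.998
time_s: 25.43
eef_pos: [465.0, 130.6, 134.7]
ee_rot: [-0.0, 0.596, 0.803, -0.0]
force: [0.7, 0.7, 0.7]
grip_width: 1.006
eyepiece_a 0.95 [228, 172, 285, 234] topmid [465.8 130.1  58.5] ext [39. 39.  5.] mean [465.6 130.8  58.4]
eyepiece_a 0.91 [465, 0, 511, 37] topmid [581.2 300.   52.9] ext [10. 11.  7.] mean [579.5 300.2  52.1]
[464.9 130.4 134.7]
```

View pics/w12.png

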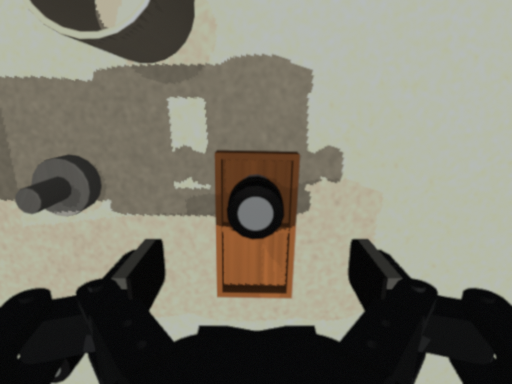

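```bash
python3 -m jog '[[[0.5,0,-12],[0,0,0],0],[[0.5,0,-30],[0,0,0],0],[[0.5,0,-50],[0,0,0],0],[[0.5,0,-68],[0,0,0],0],[[0.5,0,-82],[0,0,0],0],[[0.5,0,-91],[0,0,0],0],[[0.5,0,-93],[0,0,0],0],[[0.5,0,-93],[0,0,0],0]]'
python3 -m jog '[[[0,0,0],[0,0,0],0.2],[[0,0,0],[0,0,0],0.35],[[0,0,0],[0,0,0],0.45],[[0,0,0],[0,0,0],0.55],[[0,0,0],[0,0,0],0.7],[[0,0,0],[0,0,0],1],[[0,0,0],[0,0,0],1],[[0,0,0],[0,0,0],1]]' 40
python3 -m jog '[[[0,0,0],[0,0,0],1],[[0,0,5],[0,0,0],1],[[0,0,16],[0,0,0],1],[[0,0,30],[0,0,0],1],[[0,0,44],[0,0,0],1],[[3,2.5,54],[0,0,0],1],[[11,9,58],[0,0,0],1],[[25,21,58],[0,0,0],1]]'
python3 -m jog '[[[20,17,0],[0,0,0],1],[[42,35.5,0],[0,0,0],1],[[64,54,0],[0,0,0],1],[[85,72,0],[0,0,0],1],[[103,87,0],[0,0,0],1],[[115,97.5,0],[0,0,0],1],[[121.5,103,0],[0,0,0],1],[[121.5,103,0],[0,0,0],1]]'
python3 look.py w14 eyepiece_box
```

```text
time_s: 26.2
eef_pos: [465.3, 130.3, 41.7]
ee_rot: [-0.0, 0.596, 0.803, -0.0]
force: [0.4, -0.5, 0.5]
grip_width: 0.995
time_s: 26.87
eef_pos: [465.7, 130.3, 42.5]
ee_rot: [0.0, 0.596, 0.803, 0.0]
force: [-2.3, -0.2, 6.0]
grip_width: 0.458
time_s: 27.53
eef_pos: [490.5, 151.1, 101.2]
ee_rot: [0.001, 0.596, 0.803, 0.0]
force: [-0.5, -1.1, -0.5]
grip_width: 0.458
time_s: 28.2
eef_pos: [612.4, 255.2, 99.5]
ee_rot: [-0.0, 0.596, 0.803, 0.0]
force: [0.3, -1.1, -0.8]
grip_width: 0.459
eyepiece_box 0.71 [204, 62, 312, 229] topmid [600.6 292.1  50.6] ext [ 95. 125.  71.] mean [597.6 303.5  17.9]
[611.4 254.1  99.6]
```

View pics/w14.png

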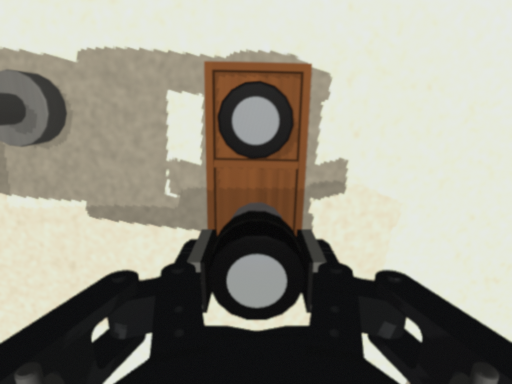

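```bash
sed -i 's/^pts=.*/pts=[[258,160],[207,110],[311,110]]/' rim.py; python3 rim.py
```

```text
[[602.9 285.6  18. ]
 [561.5 307.5  18. ]
 [626.4 327.1  18. ]] 46.79668716545609
[(np.float64(1.1779310447402427), np.float64(32.78406887518997)), (np.float64(-31.97996504817536), np.float64(65.80654389377354)), (np.float64(35.80631695815903), np.float64(65.5470380925373))]
```

```bash
python3 -m jog '[[[0.5,0.5,-5],[0,0,0],1],[[0.9,1,-14],[0,0,0],1],[[0.9,1,-24],[0,0,0],1],[[0.9,1,-34],[0,0,0],1],[[0.9,1,-43],[0,0,0],1],[[0.9,1,-49],[0,0,0],1],[[0.9,1,-51.5],[0,0,0],1],[[0.9,1,-51.5],[0,0,0],1]]'
python3 -m jog '[[[0,0,0],[0,0,0],0.48],[[0,0,0],[0,0,0],0.42],[[0,0,0],[0,0,0],0.35],[[0,0,0],[0,0,0],0.25],[[0,0,0],[0,0,0],0.15],[[0,0,0],[0,0,0],0.05],[[0,0,0],[0,0,0],0],[[0,0,0],[0,0,0],0]]'
python3 -m jog '[[[0,0,6],[0,0,0],0],[[0,0,18],[0,0,0],0],[[0,0,34],[0,0,0],0],[[0,0,52],[0,0,0],0],[[0,0,70],[0,0,0],0],[[0,0,80],[0,0,0],0],[[0,0,87],[0,0,0],0],[[0,0,87],[0,0,0],0]]'
python3 look.py w15 eyepiece_a
python3 -m jog '[[[-10,1,0],[0,0,0],0],[[-32,3,0],[0,0,0],0],[[-60,6,0],[0,0,0],0],[[-90,10,0],[0,0,0],0],[[-120,13,0],[0,0,0],0],[[-148,16,0],[0,0,0],0],[[-168,18,0],[0,0,0],0],[[-175,19,0],[0,0,0],0]]'
python3 -m jog '[[[0,0,0],[0,0,0],0],[[0,0,0],[0,0,0],0],[[0,0,0],[0,0,0],0],[[0,0,0],[0,0,0],0],[[0,0,0],[0,0,0],0],[[0,0,0],[0,0,0],0],[[0,0,0],[0,0,0],0],[[0,0,0],[0,0,0],0]]'
python3 look.py w16 weight
```

```text
time_s: 29.02
eef_pos: [612.6, 255.3, 47.9]
ee_rot: [-0.0, 0.596, 0.803, -0.0]
force: [0.4, 0.5, -1.7]
grip_width: 0.455
time_s: 29.68
eef_pos: [612.8, 255.3, 48.3]
ee_rot: [0.0, 0.596, 0.803, 0.0]
force: [-1.1, -0.0, -0.1]
grip_width: 0.994
time_s: 30.35
eef_pos: [613.3, 255.4, 137.1]
ee_rot: [0.001, 0.596, 0.803, 0.001]
force: [0.4, -0.3, 0.3]
grip_width: 0.997
eyepiece_a 0.8 [223, 84, 283, 149] topmid [594.7 313.   63.7] ext [39. 38.  5.] mean [594.5 313.3  63.4]
[612.5 255.2 134.7]
time_s: 31.12
eef_pos: [434.9, 274.4, 134.5]
ee_rot: [-0.001, 0.595, 0.803, -0.001]
force: [0.5, -0.2, 0.7]
grip_width: 1.004
time_s: 31.78
eef_pos: [437.9, 274.2, 135.2]
ee_rot: [-0.0, 0.596, 0.803, -0.0]
force: [-0.3, 0.3, -0.2]
grip_width: 1.0
weight 0.67 [228, 160, 288, 225] topmid [439.  274.3  59.3] ext [19. 19.  5.] mean [438.9 274.8  59.9]
[437.8 274.3 135.3]
```

View pics/w15.png

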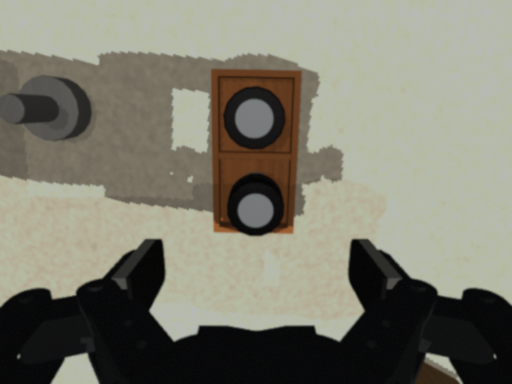

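```bash
python3 -m jog '[[[0.7,0,-12],[0,0,0],0],[[0.7,0,-30],[0,0,0],0],[[0.7,0,-50],[0,0,0],0],[[0.7,0,-68],[0,0,0],0],[[0.7,0,-82],[0,0,0],0],[[0.7,0,-89],[0,0,0],0],[[0.7,0,-91],[0,0,0],0],[[0.7,0,-91],[0,0,0],0]]'
python3 -m jog '[[[0,0,0],[0,0,0],0.3],[[0,0,0],[0,0,0],0.5],[[0,0,0],[0,0,0],0.65],[[0,0,0],[0,0,0],0.75],[[0,0,0],[0,0,0],0.85],[[0,0,0],[0,0,0],1],[[0,0,0],[0,0,0],1],[[0,0,0],[0,0,0],1]]' 80
python3 -m jog '[[[0,0,0],[0,0,0],1],[[0,0,5],[0,0,0],1],[[0,0,18],[0,0,0],1],[[0,0,36],[0,0,0],1],[[0,0,56],[0,0,0],1],[[0,0,76],[0,0,0],1],[[0,0,94],[0,0,0],1],[[0,0,102],[0,0,0],1]]'
python3 look.py w17 weight
```

```text
time_s: 32.55
eef_pos: [438.5, 274.3, 44.4]
ee_rot: [-0.0, 0.596, 0.803, -0.0]
force: [0.7, -0.1, -0.2]
grip_width: 0.999
time_s: 33.22
eef_pos: [438.7, 274.4, 44.7]
ee_rot: [0.0, 0.596, 0.803, 0.0]
force: [0.3, -0.2, 5.6]
grip_width: 0.208
time_s: 33.88
eef_pos: [438.6, 274.4, 148.0]
ee_rot: [0.0, 0.596, 0.803, 0.001]
force: [0.9, -0.5, -4.0]
grip_width: 0.215
weight 0.59 [213, 185, 304, 300] topmid [438.6 274.3 162.8] ext [19. 20.  5.] mean [438.4 275.  163.2]
[438.6 274.4 146.9]
```

View pics/w17.png

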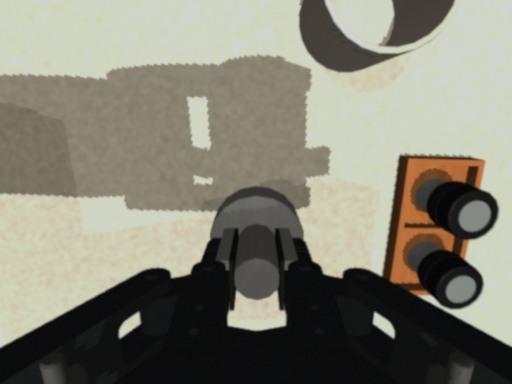

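```bash
python3 -m jog '[[[2,-8,0],[0,0,0],1],[[7,-24,0],[0,0,0],1],[[15,-50,0],[0,0,0],1],[[24,-82,0],[0,0,0],1],[[34,-115,0],[0,0,0],1],[[44,-149,0],[0,0,0],1],[[54,-183,0],[0,0,0],1],[[64,-217,0],[0,0,0],1]]'
python3 -m jog '[[[10,-34,0],[0,0,0],1],[[20,-68,0],[0,0,0],1],[[30,-102,0],[0,0,0],1],[[40,-136,0],[0,0,0],1],[[50,-170,0],[0,0,0],1],[[60,-204,0],[0,0,0],1],[[70,-236,0],[0,0,0],1],[[79,-266,0],[0,0,0],1]]'
python3 -m jog '[[[7,-26,0],[0,0,0],1],[[13,-46,-6],[0,0,0],1],[[17.5,-60,-16],[0,0,0],1],[[20,-68,-28],[0,0,0],1],[[20.5,-70.5,-38],[0,0,0],1],[[20.5,-70.5,-44],[0,0,0],1],[[20.5,-70.5,-46],[0,0,0],1],[[20.5,-70.5,-46],[0,0,0],1]]'
python3 look.py w18 round_tray weight
```

```text
time_s: 34.65
eef_pos: [501.8, 55.1, 144.7]
ee_rot: [-0.001, 0.596, 0.803, -0.001]
force: [-0.4, -0.5, -3.6]
grip_width: 0.214
time_s: 35.32
eef_pos: [580.7, -211.0, 144.2]
ee_rot: [-0.002, 0.596, 0.803, -0.0]
force: [0.8, 0.1, -4.2]
grip_width: 0.207
time_s: 35.98
eef_pos: [601.7, -278.1, 99.6]
ee_rot: [-0.001, 0.596, 0.803, 0.0]
force: [0.3, -0.6, -4.3]
grip_width: 0.213
round_tray 0.74 [198, 149, 320, 240] topmid [ 602.7 -274.1   44.8] ext [85. 72. 63.] mean [ 597.9 -263.6   17.1]
weight 0.8 [210, 185, 303, 302] topmid [ 601.8 -278.3  114.3] ext [19. 20.  5.] mean [ 601.5 -277.5  114.7]
[ 602.3 -278.8  101.1]
```

View pics/w18.png

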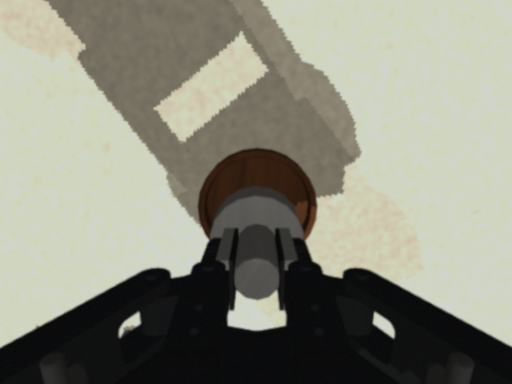

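```bash
sed -i 's/^pts=.*/pts=[[258,149],[199,205],[317,205]]/' rim.py; python3 rim.py
```

```text
[[ 591.8 -240.4   18. ]
 [ 563.2 -290.4   18. ]
 [ 643.4 -266.2   18. ]] 57.615505748522054
[(np.float64(1.213587839379338), np.float64(39.90593073530506)), (np.float64(-40.745031524325704), np.float64(0.42149375375883835)), (np.float64(43.01483405775736), np.float64(0.14181072492031355))]
```

```bash
python3 -m jog '[[[0.5,-0.5,-5],[0,0,0],1],[[1.2,-1.2,-14],[0,0,0],1],[[1.2,-1.2,-24],[0,0,0],1],[[1.2,-1.2,-34],[0,0,0],1],[[1.2,-1.2,-43],[0,0,0],1],[[1.2,-1.2,-49],[0,0,0],1],[[1.2,-1.2,-51.5],[0,0,0],1],[[1.2,-1.2,-51.5],[0,0,0],1]]'
python3 -m jog '[[[0,0,0],[0,0,0],0.75],[[0,0,0],[0,0,0],0.65],[[0,0,0],[0,0,0],0.5],[[0,0,0],[0,0,0],0.4],[[0,0,0],[0,0,0],0.3],[[0,0,0],[0,0,0],0.2],[[0,0,0],[0,0,0],0.2],[[0,0,0],[0,0,0],0.2]]'
python3 -m jog '[[[0,0,6],[0,0,0],0.2],[[0,0,18],[0,0,0],0.2],[[0,0,34],[0,0,0],0.2],[[0,0,52],[0,0,0],0.2],[[0,0,75],[0,0,0],0.2],[[0,0,100],[0,0,0],0.2],[[0,0,125],[0,0,0],0.2],[[0,0,150],[0,0,0],0.2]]'
python3 -m jog '[[[-20,0,0],[0,0,0],0],[[-50,0,0],[0,0,0],0],[[-80,0,0],[0,0,0],0],[[-110,0,0],[0,0,0],0],[[-140,0,0],[0,0,0],0],[[-165,0,0],[0,0,0],0],[[-180,0,0],[0,0,0],0],[[-180,0,0],[0,0,0],0]]'
python3 - <<'E'
from h import *
for n in("top","scene"):
    p=capture(n)
    im=p["color"][110:260,80:430] if n=="top" else p["color"][110:300,50:430]
    cv2.imwrite(f"pics/end_{n}.png",np.clip(cv2.resize(im,None,fx=2.1,fy=2.1,interpolation=cv2.INTER_CUBIC)*1.8,0,255))
    for q in "big_bottle small_bottle eyepiece_a weight mug brush".split():
        for d in cut_out(p,q)[:3]:
            if d["p"]<.3: continue
            w=cloud(p,d["region"])
            if len(w)<3: continue
            t=w[w[:,2]>np.percentile(w[:,2],98)-4]; print(n,q,round(d["p"],2),((t.max(0)+t.min(0))/2).round(1))
E
python3 - <<'E'
import cv2,numpy as np
a=cv2.imread("pics/end_top.png");b=cv2.imread("pics/end_scene.png")
s=cv2.resize(b,(735,int(b.shape[0]*735/b.shape[1]))); s=s[:600-min(a.shape[0],300)]
cv2.imwrite("pics/end.png",np.vstack([a[:300],s[:300]]))
E
```

```text
time_s: 36.85
eef_pos: [603.2, -280.4, 48.8]
ee_rot: [-0.0, 0.596, 0.803, -0.0]
force: [-0.4, 0.2, -1.6]
grip_width: 0.206
time_s: 37.52
eef_pos: [603.2, -280.4, 48.8]
ee_rot: [0.0, 0.596, 0.803, 0.0]
force: [-0.7, 0.4, 0.3]
grip_width: 0.804
time_s: 38.18
eef_pos: [603.1, -280.3, 201.5]
ee_rot: [0.001, 0.596, 0.803, 0.0]
force: [0.9, -0.3, 0.8]
grip_width: 0.799
time_s: 38.85
eef_pos: [421.4, -280.5, 200.3]
ee_rot: [0.001, 0.597, 0.803, -0.0]
force: [0.2, -1.2, 1.1]
grip_width: 0.999
top big_bottle 0.86 [640.6  36.2  92.4]
top big_bottle 0.63 [611.9 255.3  65.5]
top small_bottle 0.56 [610.6 -27.1  74.6]
top eyepiece_a 0.59 [611.9 255.3  65.5]
top eyepiece_a 0.51 [593.4 314.1  65.1]
top weight 0.69 [ 602.4 -276.2   65. ]
top mug 0.96 [470.  429.2  91. ]
top brush 0.5 [ 488.1 -274.2  455.1]
scene big_bottle 0.77 [642.7  32.5  92.8]
scene big_bottle 0.37 [ 604.2 -278.5   21.3]
scene small_bottle 0.55 [612.6 -28.7  74.8]
scene eyepiece_a 0.81 [595.4 305.1  66.1]
scene eyepiece_a 0.69 [612.2 255.6  65.8]
scene weight 0.56 [ 603.9 -279.    65.1]
scene mug 0.65 [471.5 427.7  90.7]
scene brush 0.75 [ 536.6 -432.3   22. ][ WARN:0@2.960] global loadsave.cpp:1063 imwrite_ Unsupported depth image for selected encoder is fallbacked to CV_8U.
```

View pics/end.png

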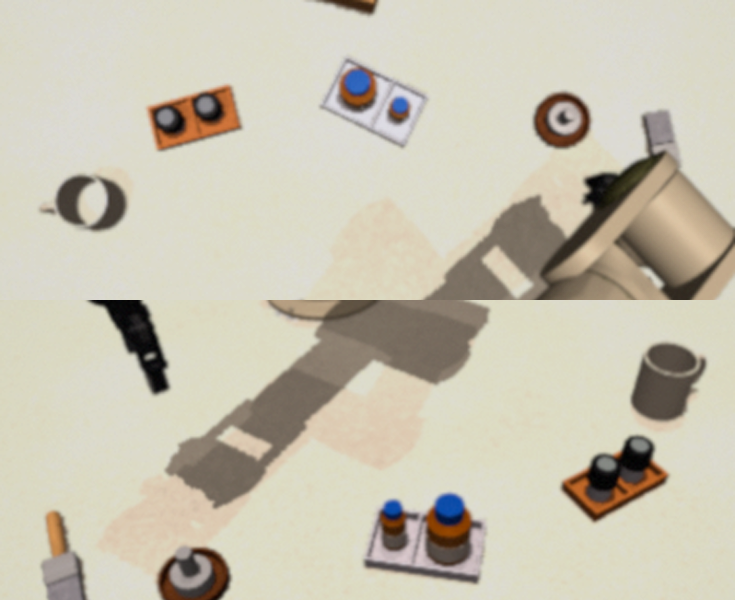

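The final picture shows all five things upright inside their places. The mug and brush are where they started, and the gripper is clear of everything.

```bash
python3 -c "
from rig import ctrl; print(ctrl.finish_job())"
```

```text
the job is handed in; nothing more can be done
None
```

All five things now stand upright in their places, and I handed the job in at about 39 s of the 115 s allowed. I moved them in the order asked: big bottle, small bottle, the two eyepieces, then the weight. The mug and brush were left alone.

**Last checks:**
- **Heights:** the tops measured by the top and scene cameras are at 92–93 mm (big bottle), about 75 mm (small bottle), 65–66 mm (eyepieces) and 65 mm (weight). Each is 1–3 mm above what standing on its floor would give; the same depth readings ran up to about 2 mm high before anything was moved.
- **Positions:** each thing is within a few millimetres of its intended spot, and the final picture shows them all inside the walls.
- **Bystanders:** the mug is unmoved in both cameras, within 2 mm. The brush is unmoved in the scene camera.
- **Forces:** the wrist readings printed at the end of each move stayed at or below about 6 N.

**Readings that disagreed:**
- The top camera's brush reading, at a height of 455 mm, was the arm blocking the view.
- The networks twice labelled something else as "big bottle": an eyepiece, and something at the round tray.
- The scene camera put one eyepiece 9 mm off in y, probably because it was partly hidden. The top and wrist cameras agreed on where it is.

I viewed 15 pictures, one over the budget of 14.

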